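Spray the hand mould, draw its plunger partway and hold

ROBOT

A 7-joint arm with a two-finger parallel gripper is mounted at the origin on the work surface. World frame = base frame: x ahead of the robot, y to its left, z up, the work surface at z = 0. Lengths are in m, angles in degrees, forces in N, time in s.
With the tool pointing down it reaches from about 0.425 to 0.875 m from the base axis. Payload 4.7 kg.
Tool frame: the origin (TCP) lies at the centre of the arm's flange, where the gripper is bolted on; the fingertips stand 182 mm ahead of it and the grasp point (between the pads) lies 164 mm ahead of it; z points along the fingers, x is the direction in which the jaws open and shut, and the axes are right-handed (so a half turn about z gives the same grasp; the last joint's range is limited). The gripper opens to 87 mm and grips with 3 to 60 N. Pads are 19 mm wide; open, the fingers measure 117 mm over their backs; the gripper's body (75 mm by 190 mm) begins 51 mm behind the grasp point.
Start: joints at [70.193, 18.392, -4.016, 83.108, 1.295, 78.541, -3.26], TCP at [0.229, -0.608, 0.405] pointing down, gripper open.
Joint ranges: [-163.93, 163.93], [-17.29, 119.83], [-79.2, 71.16], [3.27, 140.29], [-89.18, 269.18], [5.43, 117.66], [-154.24, 154.24]. Speed limits (degrees/s): [147.25, 147.25, 180, 180, 180, 180, 180].

INTERFACE

Orientations are given as [roll, pitch, yaw] about the fixed x, y, z axes, in that order (R = Rz(yaw) Ry(pitch) Rx(roll)).
In Python, from cell import env gives the robot as it stands. The module is installed in compiled form; this text tells all that it offers.
- The arm moves only by the tool carry_out, never from a script. Its argument "increments" is a list of rows, each a list of 5 numbers: the shift along the world's x, y, z in m, then the turn about the world's z in degrees, then the gripper's target within -1 to 1 (shut at 1, half-way at 0, fully open at -1). In form: [[dx, dy, dz, spin, jaw], ...]. A call has 1 to 20 rows; each row is the pose to reach, as a shift and turn from the pose commanded when the call began; what a row does not reach only later rows make up. A row lasts 1/10 s, in which the tool goes at most 50 mm and 8.59 degrees, less where a joint would pass 70% of its speed; a pose out of reach is approached as far as the arm can. A call with a gripper value outside its range is refused whole. The fingers move at their own pace and stop on an object; "grip_force" is the grip in N (left out, the last holds). Time passes only in rows, so rows that repeat a pose let the fingers close. It gives the time, the measured TCP pose, the force and the opening at its end, in the units of the state.
- env.get_obs(): the state, without advancing time (a new reading comes with each control period).
- env.read_camera(name): name is "scene" or "top" or "wrist"; returns (picture, depth): 400x640x3 uint8, red, green, blue; 400x640 float32, m along the optical axis (not along the pixel's ray), 0 where there is no reading.
- env.get_calibration(name): a dict with "K" (3x3 intrinsics, pixels), "k1" (the pictures are not rectified: a ray, as slopes to the right and down, at radius r is drawn at 1 + k1 r^2 times it, then the intrinsics apply), "camera_from_world" (4x4, takes a point from world to camera coordinates); the wrist camera has in their place "T_tool_cam" (4x4, takes a point from camera to tool coordinates, whose origin is the TCP and whose axes are the tool frame's). Camera axes: x right, y down, z forward; pixel columns grow to the right and rows downward; lengths in m; the calibration is good to about 2 mm. A picture is of the moment at which its call begins: read the wrist's pose just before it. get_calibration takes no time and is no camera call.
- env.sign_off(): hands the job in, once; it reports no verdict.
The state is a dict: "time_s": time; "qpos": joint angles; "joint_velocities": joint speeds; "effort": joint torques, N m; "tool_pos": TCP position; "tool_rot": TCP orientation; "force": force on the tool from outside, world axes, zero at the start; "wrist_torque": the same for the moment, N m; "grip_width": finger opening in m.
Only numpy, scipy, OpenCV 4.12 (cv2) and the standard library are available. Lean on these libraries where they do the work, as an engineer would, in place of code of your own. Each camera call takes 0.05 s, during which the arm holds its last target.

TASK

Free the plunger of the inclined specimen mould on the microscope bench: press the spray canister's cap fully down and let it spring back up, then grip the plunger's knob and draw it straight along its leaning bore, without forcing it sideways, until it is 40 mm out, with the rest of the stem still in the bore. Finish while holding it there, still and gripped; leave everything else on the bench where it is.

Things in the scene. Friction and masses are not known exactly. Their poses are not given: they have to be found in the camera images.
- mould: Hand mould, fixed to the bench: grey base plate 130 x 100 x 12 mm (own x by y) with two grey cheeks, and between them a steel block 64 x 64 x 85 mm with a blind round bore, leaning 20 degrees from vertical towards the body's own -x (roughly towards the robot). Origin: centre of the base's underside, z up. Highest corner about 116 mm above the bench.
- bore_mouth (a point): Centre of the bore's mouth on the leaning top face of the mould's steel block, 105 mm above the bench. Own z points out along the bore axis (20 degrees from vertical), own y is the mould's y. The bore is 70 mm deep and 21.2 mm wide.
- plunger: Loose plunger, 137 mm long, 0.2 to 0.45 kg, standing fully home in the bore (foot 70 mm below the mouth; 25 mm of stem and the knob stand out). Origin: centre of its foot; own z runs up along the stem. From the foot: steel stem 20 mm diameter to 95 mm, grooved aluminium knob 28 mm diameter to 131 mm, rim 34 mm diameter to 137 mm. Let go, it slides back down.
- plunger_ring (a point): Middle of a dark ring round the plunger's stem, 33 to 39 mm from the foot; hidden in the bore at the start. Drawn 40 mm (foot 30 mm below the mouth) the ring stands just clear of the mouth.
- plunger_grip (a point): Middle of the plunger's knob on its axis, 113 mm from the foot; here the knob is 28 mm in diameter.
- canister: Upright aluminium spray canister 54 mm diameter, fixed to the bench on a plate 75 x 75 mm, 150 to 190 mm to the mould's +y side (left of it seen from the robot). Origin: centre of the underside; shoulder at 117 to 122 mm, neck up to 130 mm, cap top at 152 mm. A small nozzle stub on the cap points to the canister's own -y, at the mould.
- spray_cap (a joint): How far the canister's white sprung cap is pressed down, in m: 0 up, 0.006 fully down. Spring force 2 N at first, about 6.5 N fully down; it springs back by itself.
- cap_top (a point): Centre of the top face of the spray cap (32 mm diameter, 14 mm high), 152 mm above the bench when up.
- puck_a: Bystander: specimen puck, 30 mm diameter, 18 mm high, on the bench in front (robot side) of the mould. Origin: underside.
- puck_b: Bystander: same puck, on the bench behind the mould. Origin: underside.
- spare_collar: Bystander: steel collar, 48 mm outside diameter, 20 mm high, to the right of the mould. Origin: underside.
- beaker: Bystander: glass beaker, 68 mm diameter, 85 mm high, left part of the bench or right part. Origin: underside.
- slide_box: Bystander: slide box 87 x 62 x 34 mm, left or right part of the bench. Origin: underside.
- lens_brush: Bystander: brush 160 mm long lying far right on the bench. Origin: underside.
- dish: Bystander: glass dish 90 mm diameter, 16 mm high, far left on the bench. Origin: underside.
Mind the look-alikes: they are no part of the job. There is more than one size of the plunger; the one meant has the size given above.

How it is judged (in metres and radians):
On the way, in this order (a step that is already met when the one before it is completed fails the run):
1. the spray cap is pressed fully down, the plunger still home (value of joint spray_cap above 0.0045 m and z of plunger in the frame of bore_mouth below -0.064 m), for 0.05 s.
2. the cap has sprung back up, the plunger still home (value of joint spray_cap below 0.001 m and z of plunger in the frame of bore_mouth below -0.064 m), for 0.05 s.
3. the gripped plunger is drawn 32 to 48 mm out along the bore (z of plunger in the frame of bore_mouth between -0.038 and -0.022 m and x of plunger in the frame of bore_mouth between -0.004 and 0.004 m and y of plunger in the frame of bore_mouth between -0.004 and 0.004 m and contact force between the fingers and plunger above 2 N), for 0.2 s.
At the end, for the whole second after the job is handed in: The plunger is 32 to 48 mm out (foot 38 to 22 mm below the mouth), within 0.06 rad and 4 mm of the bore axis, still (under 20 mm/s), gripped by the fingers (over 2 N) and not wedged in the bore (under 15 N between it and the mould); the cap is up again (all of step 3 and angle between the z axis of plunger and the z axis of bore_mouth, either way round below 0.06 rad and contact force between mould and plunger below 15 N and linear speed of plunger below 0.02 m/s and value of joint spray_cap below 0.001 m); the arm keeps its last pose, push and grip.
It fails at once if the plunger is pulled right out (over 60 mm) (z of plunger in the frame of bore_mouth above -0.01 m).
It fails at once if the plunger is forced hard against the bore (over 35 N between it and the mould) (contact force between mould and plunger above 35 N).
It fails at once if a bystander is moved over 25 mm (distance of any of puck_a, puck_b, spare_collar, beaker, slide_box, lens_brush, dish from where it was at the start of the episode above 0.025 m).
It also fails if it takes over 43 s, if anything falls off the work surface, if the arm or the gripper's body presses on something with over 40 N, if the wrist force passes 120 N, or if a joint passes its speed limit or range.

## Working session

There is one attempt and no reset: what is moved stays moved. The work goes in short steps, Python scripts to look and compute and a tool call to move; the robot and the scene stay as the last step left them, time stands still between calls to the robot, and variables do not carry over. Pictures are saved under pics/ and viewed, and the job is handed in when it is done.

Besides the shell and the picture viewer there is one more tool, called after ">>>" by a JSON object that holds its "fn" and its "kwargs". carry_out: Moves the arm, as the interface text tells. Its arguments: {"type":"object","properties":{"increments":{"type":"array"},"grip_force":{"type":"number"}},"required":["increments"]}

```bash
mkdir -p pics; python3 - <<'E'
from cell import env
import cv2,numpy as np
o=env.get_obs();print({k:np.round(v,4).tolist() for k,v in o.items()})
for n in ["scene","top"]:
    p,d=env.read_camera(n);cv2.imwrite(f"pics/{n}0.png",p[:,:,::-1]);np.save(f"{n}0_d.npy",d)
    c=env.get_calibration(n);print(n,{k:np.round(v,4).tolist() for k,v in c.items()})
print(env.get_calibration("wrist"))
E
```

```text
{'time_s': 0.0, 'qpos': [70.1932, 18.4388, -4.0155, 83.1749, 1.2977, 78.5419, -3.2621], 'joint_velocities': [0.046, 0.0217, 0.0155, 0.0335, 0.0384, -0.0823, -0.1322], 'effort': [0.0005, -49.129, -0.4035, -31.2527, -0.0639, 0.044, 0.0002], 'tool_pos': [0.2287, -0.6082, 0.4037], 'tool_rot': [179.9915, 0.1102, -69.3851], 'force': [0.4895, 0.0814, -0.3126], 'wrist_torque': [-0.0044, 0.0313, -0.0229], 'grip_width': 0.0871}
scene {'K': [[500.739, 0.0, 316.6944], [0.0, 500.739, 201.9765], [0.0, 0.0, 1.0]], 'k1': 0.0087, 'camera_from_world': [[0.6101, 0.7921, 0.0166, -0.261], [0.5949, -0.4442, -0.6699, -0.2308], [-0.5233, 0.4186, -0.7423, 1.8329], [0.0, 0.0, 0.0, 1.0]]}
top {'K': [[407.7053, 0.0, 310.3603], [0.0, 407.7053, 195.1205], [0.0, 0.0, 1.0]], 'k1': 0.005, 'camera_from_world': [[-0.0265, -0.9995, -0.015, -0.0125], [-0.987, 0.0286, -0.1584, 0.4853], [0.1588, 0.0106, -0.9873, 1.1276], [0.0, 0.0, 0.0, 1.0]]}
{'K': array([[287.85674014,   0.        , 322.08854636],
       [  0.        , 287.85674014, 199.39540659],
       [  0.        ,   0.        ,   1.        ]]), 'k1': -0.0263494391296519, 'T_tool_cam': array([[ 9.99999857e-01,  3.01449406e-04, -4.42113445e-04,
         4.20125851e-04],
       [-1.72920433e-04,  9.63938069e-01,  2.66126605e-01,
        -7.28003185e-02],
       [ 5.06393687e-04, -2.66126491e-01,  9.63937983e-01,
         2.03419823e-02],
       [ 0.00000000e+00,  0.00000000e+00,  0.00000000e+00,
         1.00000000e+00]])}
```

View pics/scene0.png

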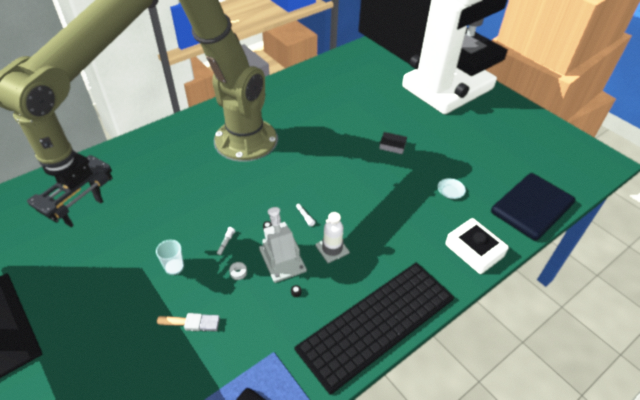

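View pics/top0.png

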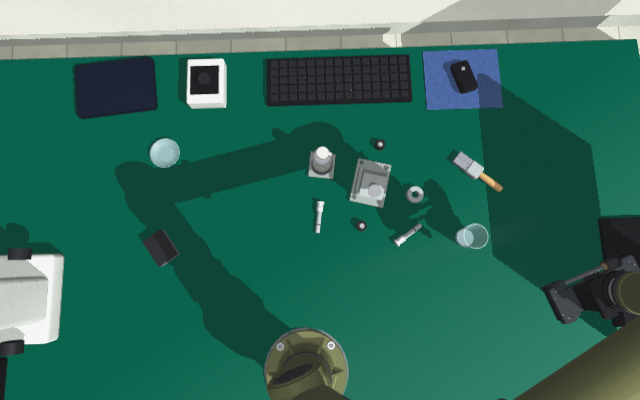

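```bash
cat > h.py <<'E'
import numpy as np,cv2
def dirs(c,uv):
    K=c["K"];uv=np.asarray(uv,float).reshape(-1,2)
    xd=np.c_[(uv[:,0]-K[0,2])/K[0,0],(uv[:,1]-K[1,2])/K[1,1]]
    x=xd.copy()
    for _ in range(20): x=xd/(1+c["k1"]*(x**2).sum(1,keepdims=True))
    return np.c_[x,np.ones(len(x))]
def T_wc(c,T_wt=None):
    return np.linalg.inv(c["camera_from_world"]) if T_wt is None else T_wt@c["T_tool_cam"]
def cloud(c,d,T):
    h,w=d.shape;u,v=np.meshgrid(np.arange(w),np.arange(h))
    P=dirs(c,np.c_[u.ravel(),v.ravel()])*d.reshape(-1,1)
    P=P@T[:3,:3].T+T[:3,3];P[d.ravel()<=0]=np.nan
    return P.reshape(h,w,3)
def proj(c,P,T):
    Ti=np.linalg.inv(T);P=np.asarray(P,float).reshape(-1,3)
    q=P@Ti[:3,:3].T+Ti[:3,3];s=q[:,:2]/q[:,2:];r=(s**2).sum(1,keepdims=True)
    s=s*(1+c["k1"]*r);return np.c_[s[:,0]*c["K"][0,0]+c["K"][0,2],s[:,1]*c["K"][1,1]+c["K"][1,2]]
def tool(o):
    from scipy.spatial.transform import Rotation as R
    T=np.eye(4);T[:3,:3]=R.from_euler("xyz",o["tool_rot"],degrees=True).as_matrix();T[:3,3]=o["tool_pos"];return T
E
python3 - <<'E'
from cell import env
from h import *
for n,(x0,y0,x1,y1) in {"scene":(200,190,370,310),"top":(290,120,450,260)}.items():
    c=env.get_calibration(n);d=np.load(f"{n}0_d.npy");P=cloud(c,d,T_wc(c))
    im=cv2.imread(f"pics/{n}0.png")[y0:y1,x0:x1]
    cv2.imwrite(f"pics/{n}0c.png",cv2.resize(im,None,fx=4.5,fy=4.2,interpolation=cv2.INTER_CUBIC))
    for uv in ([(275,213),(334,216),(297,291),(238,270),(288,255)] if n=="scene" else [(322,154),(375,190),(380,145),(362,226),(415,194),(319,217),(407,234),(473,236),(165,152)]):
        print(n,uv,np.round(P[uv[1],uv[0]],4))
E
```

```text
scene (275, 213) [ 0.4893 -0.1947  0.1742]
scene (334, 216) [ 0.581  -0.0606  0.1535]
scene (297, 291) [ 0.6454 -0.2367  0.0189]
scene (238, 270) [ 0.4776 -0.3251  0.0022]
scene (288, 255) [ 0.5491 -0.1978  0.0488]
top (322, 154) [ 0.574  -0.0605  0.1545]
top (375, 190) [ 0.4725 -0.1918  0.1671]
top (380, 145) [ 0.6321 -0.2357  0.019 ]
top (362, 226) [ 0.3939 -0.1713  0.0195]
top (415, 194) [ 0.4856 -0.334  -0.0013]
top (319, 217) [ 0.4239 -0.049   0.0132]
top (407, 234) [ 0.3678 -0.2995  0.0141]
top (473, 236) [ 0.3575 -0.4903  0.0049]
top (165, 152) [0.6341 0.4081 0.0053]
```

View pics/scene0c.png

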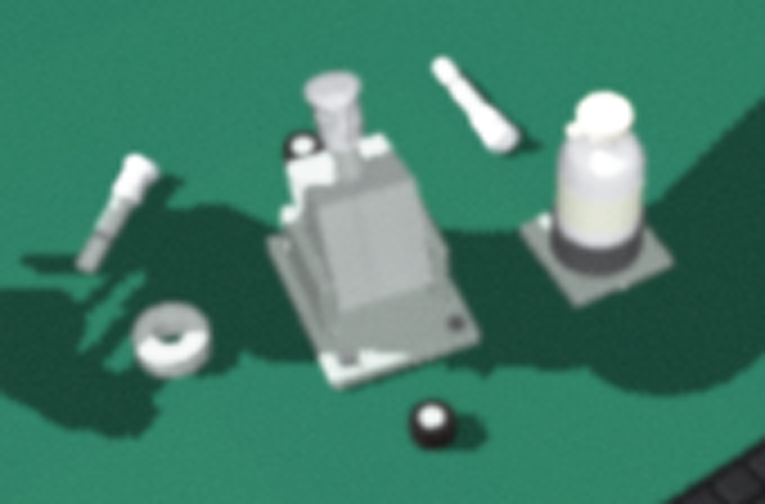

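View pics/top0c.png

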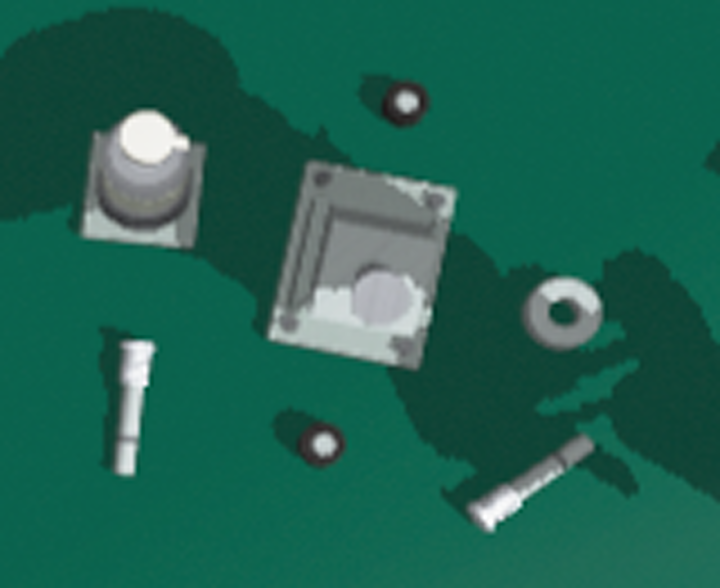

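```bash
python3 - <<'E'
from cell import env
from h import *
c=env.get_calibration("top");T=T_wc(c)
k=np.array([(312,160),(456,187),(418,368),(268,338)],float)
uv=np.c_[290+k[:,0]/4.5,120+k[:,1]/4.2]
D=dirs(c,uv)@T[:3,:3].T;o=T[:3,3]
P=o+D*((0.012-o[2])/D[:,2])[:,None]
print(P.round(4));print([np.linalg.norm(P[i]-P[i-1]).round(4) for i in range(4)])
ctr=P.mean(0);ys=(P[0]-P[1]+P[3]-P[2]);xs=(P[0]-P[3]+P[1]-P[2])
print(ctr,np.degrees(np.arctan2(xs[1],xs[0])),np.degrees(np.arctan2(ys[1],ys[0]))-90)
for n in("scene","top"):
    c=env.get_calibration(n);d=np.load(f"{n}0_d.npy");Q=cloud(c,d,T_wc(c)).reshape(-1,3)
    m=(np.hypot(Q[:,0]-.577,Q[:,1]+.06)<.03)&(Q[:,2]>.146);print(n,"cap",m.sum(),np.median(Q[m],0).round(4),Q[m].min(0),Q[m].max(0))
    m=(np.hypot(Q[:,0]-.48,Q[:,1]+.19)<.04)&(Q[:,2]>.155);print(n,"knob",m.sum(),Q[m].mean(0).round(4),Q[m].min(0),Q[m].max(0))
E
```

```text
[[ 0.5959 -0.1737  0.012 ]
 [ 0.5736 -0.267   0.012 ]
 [ 0.4462 -0.2352  0.012 ]
 [ 0.4699 -0.1395  0.012 ]]
[np.float64(0.1306), np.float64(0.096), np.float64(0.1313), np.float64(0.0986)]
[ 0.52138632 -0.2038398   0.012     ] -14.613563686678768 -13.69668132089933
scene cap 97 [ 0.581  -0.0642  0.1521] [ 0.56593483 -0.08495504  0.14602039] [ 0.59562005 -0.044559    0.15740299]
scene knob 108 [ 0.4776 -0.1919  0.1664] [ 0.45350848 -0.20665253  0.15530623] [ 0.4926561  -0.17324159  0.1758898 ]
top cap 123 [ 0.5771 -0.0611  0.1523] [ 0.56355005 -0.08421435  0.14607945] [ 0.59435561 -0.04730405  0.1573247 ]
top knob 138 [ 0.4701 -0.1892  0.1675] [ 0.45496109 -0.20462625  0.15876264] [ 0.48496072 -0.17396708  0.17555522]
```

>>> {"fn": "carry_out", "kwargs": {"increments": [[0.02,0.03,0.03,-4,1],[0.045,0.07,0.046,-10,1],[0.07,0.11,0.046,-17,1],[0.1,0.155,0.046,-24,1],[0.127,0.2,0.046,-31,1],[0.154,0.243,0.046,-34.6,1],[0.18,0.285,0.046,-34.6,1],[0.207,0.328,0.046,-34.6,1],[0.234,0.37,0.046,-34.6,1],[0.26,0.412,0.046,-34.6,1],[0.285,0.452,0.046,-34.6,1],[0.31,0.49,0.046,-34.6,1],[0.321,0.508,0.046,-34.6,1],[0.321,0.508,0.046,-34.6,1],[0.321,0.508,0.046,-34.6,1],[0.321,0.508,0.046,-34.6,1]], "grip_force": 20}}

```text
time_s: 1.7
tool_pos: [0.5493, -0.1022, 0.4504]
tool_rot: [180.0, -0.1, -104.1]
force: [0.5, -0.6, -0.0]
grip_width: 0.0005
```

```bash
cat > shot.py <<'E'
import sys
from cell import env
from h import *
import pickle
n=sys.argv[1]
o=env.get_obs();p,d=env.read_camera("wrist")
pickle.dump((o,p,d),open(n+".pkl","wb"));cv2.imwrite(f"pics/{n}.png",p[:,:,::-1])
print({k:np.round(o[k],4).tolist() for k in("time_s","qpos","tool_pos","tool_rot","force","grip_width")})
E
python3 shot.py w1
```

```text
{'time_s': 1.7, 'qpos': [33.0558, 7.821, -27.8332, 91.538, 3.738, 81.612, -99.245], 'tool_pos': [0.5493, -0.1022, 0.4504], 'tool_rot': [179.9512, -0.0633, -104.1383], 'force': [0.4735, -0.6465, -0.0085], 'grip_width': 0.0005}
```

View pics/w1.png

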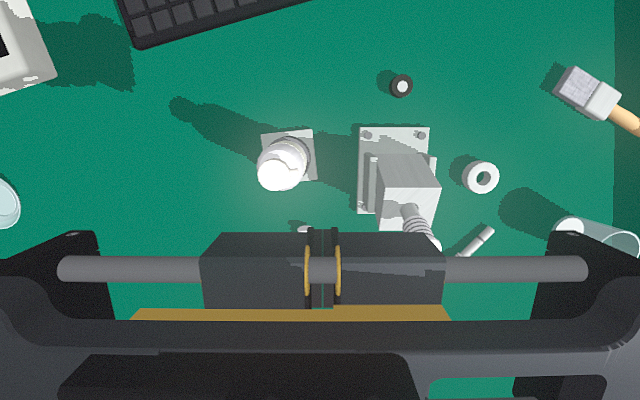

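```bash
python3 - <<'E'
import pickle
from cell import env
from h import *
o,p,d=pickle.load(open("w1.pkl","rb"));c=env.get_calibration("wrist");T=T_wc(c,tool(o));P=cloud(c,d,T);Q=P.reshape(-1,3)
m=(np.hypot(Q[:,0]-.577,Q[:,1]+.06)<.035)&(Q[:,2]>.148);print("cap",m.sum(),np.mean(Q[m],0).round(4),Q[m].min(0),Q[m].max(0))
# table height, base plate
m=(np.abs(Q[:,2])<.006)&(Q[:,0]>.5);print("bench z",np.median(Q[m,2]))
im=p[:,:,::-1][100:260,240:460];cv2.imwrite("pics/w1c.png",cv2.resize(im,None,fx=3.6,fy=3.6,interpolation=cv2.INTER_CUBIC))
E
```

```text
cap 35322 [ 0.5857 -0.0642  0.3665] [ 0.56531257 -0.09498829  0.14807116] [ 0.60448092 -0.02620465  0.39115123]
bench z -0.0003039119096663323
```

View pics/w1c.png

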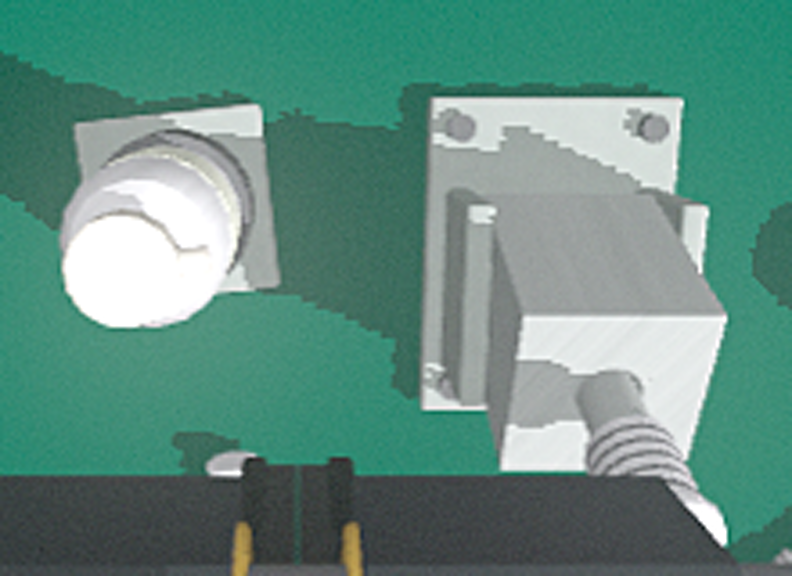

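```bash
python3 - <<'E'
import pickle
from cell import env
from h import *
o,p,d=pickle.load(open("w1.pkl","rb"));c=env.get_calibration("wrist");T=T_wc(c,tool(o));P=cloud(c,d,T);Q=P.reshape(-1,3)
m=(np.hypot(Q[:,0]-.577,Q[:,1]+.06)<.035)&(Q[:,2]>.148)&(Q[:,2]<.158);print("cap",m.sum(),np.mean(Q[m],0).round(4),Q[m].min(0),Q[m].max(0))
def at(k,z):
    uv=np.array([[240+k[0]/3.6,100+k[1]/3.6]]);D=(dirs(c,uv)@T[:3,:3].T)[0];return T[:3,3]+D*(z-T[2,3])/D[2]
A,B,C=at((432,97),.012),at((684,98),.012),at((422,409),.012)
E,F=at((523,316),.116),at((726,316),.116)
print(A,B,C,np.linalg.norm(A-B),np.linalg.norm(A-C));ang=lambda v:np.degrees(np.arctan2(v[1],v[0]))
print("yaw",ang(A-B)-90,ang(A-C),ang(E-F)-90,"block w",np.linalg.norm(E-F),E,F)
ctr=(B+C)/2;yaw=np.radians(np.mean([ang(A-B)-90,ang(A-C),ang(E-F)-90]));x=np.array([np.cos(yaw),np.sin(yaw),0])
a=np.radians(20)
mouth=(E+F)/2-32*np.cos(a)/1000*x; mouth[2]=.105
print("ctr",ctr,"yaw",np.degrees(yaw),"mouth",mouth, (mouth-ctr)@x, (mouth-ctr)@np.array([-x[1],x[0],0]))
# plane fit to top face
n=np.array([-np.sin(a)*x[0],-np.sin(a)*x[1],np.cos(a)])
w=np.abs((Q-mouth)@n)<.004;w&=(np.linalg.norm(Q-mouth,axis=1)<.045)
R=Q[w];u,s,v=np.linalg.svd(R-R.mean(0));nn=v[2]*np.sign(v[2,2]);print("plane",w.sum(),nn,np.degrees(np.arccos(nn[2])),ang(-nn[:2]),"off",(R.mean(0)-mouth)@n)
yy=np.array([-x[1],x[0],0]);print((R-mouth)@yy@np.eye(1) if 0 else (((R-mouth)@yy).min(),((R-mouth)@yy).max()))
E
```

```text
cap 845 [ 0.5809 -0.0626  0.1515] [ 0.56531257 -0.08503311  0.14807116] [ 0.59638643 -0.04572646  0.15369973]
[ 0.59736094 -0.17013618  0.012     ] [ 0.57305756 -0.2664611   0.012     ] [ 0.47252313 -0.13891415  0.012     ] 0.09934356453675418 0.12868292928649153
yaw -14.160542085490206 -14.041678161850294 -14.097278652069008 block w 0.06367991062161177 [ 0.53130099 -0.17130596  0.116     ] [ 0.51579054 -0.23306806  0.116     ]
ctr [ 0.52279035 -0.20268762  0.012     ] yaw -14.099832966469837 mouth [ 0.49438153 -0.19486156  0.105     ] -0.029459459648684787 0.0006695534653015711
plane 1888 [-0.32420363  0.08406183  0.94224499] 19.56794377993036 -14.53595109923289 off -0.0006485568297596092
(np.float64(-0.032257138583987495), np.float64(0.03167528572086114))
```

>>> {"fn": "carry_out", "kwargs": {"increments": [[0.015,0.02,-0.02,0,1],[0.031,0.039,-0.045,0,1],[0.031,0.039,-0.08,0,1],[0.031,0.039,-0.105,0,1],[0.031,0.039,-0.113,0,1],[0.031,0.039,-0.116,0,1],[0.031,0.039,-0.118,0,1],[0.031,0.039,-0.119,0,1]]}}

```text
time_s: 2.55
tool_pos: [0.5812, -0.0621, 0.3336]
tool_rot: [-179.8, -0.0, -104.0]
force: [-2.3, -1.0, 2.7]
grip_width: 0.0005
```

>>> {"fn": "carry_out", "kwargs": {"increments": [[0,0,-0.002,0,1],[0,0,-0.004,0,1],[0,0,-0.005,0,1],[0,0,-0.006,0,1],[0,0,-0.006,0,1]]}}

```text
time_s: 3.05
tool_pos: [0.5813, -0.0619, 0.3286]
tool_rot: [-179.8, -0.1, -104.0]
force: [-4.7, -2.5, 12.6]
grip_width: 0.0006
```

>>> {"fn": "carry_out", "kwargs": {"increments": [[0,0,-0.0007,0,1],[0,0,-0.001,0,1],[0,0,-0.001,0,1]]}}

```text
time_s: 3.35
tool_pos: [0.5813, -0.0618, 0.3285]
tool_rot: [-179.8, -0.1, -104.0]
force: [-6.2, -1.7, 18.3]
grip_width: 0.0003
```

```bash
python3 shot.py w2; python3 - <<'E'
import cv2
from cell import env
p,d=env.read_camera("scene");cv2.imwrite("pics/s2.png",cv2.resize(p[180:300,260:400,::-1],None,fx=5,fy=5,interpolation=cv2.INTER_CUBIC))
E
```

```text
{'time_s': 3.35, 'qpos': [28.5666, 15.5031, -29.3113, 97.6022, 8.2119, 68.8328, -106.8248], 'tool_pos': [0.5813, -0.0618, 0.3285], 'tool_rot': [-179.8063, -0.0918, -104.0171], 'force': [-6.1519, -1.6666, 18.2833], 'grip_width': 0.0003}
```

View pics/s2.png

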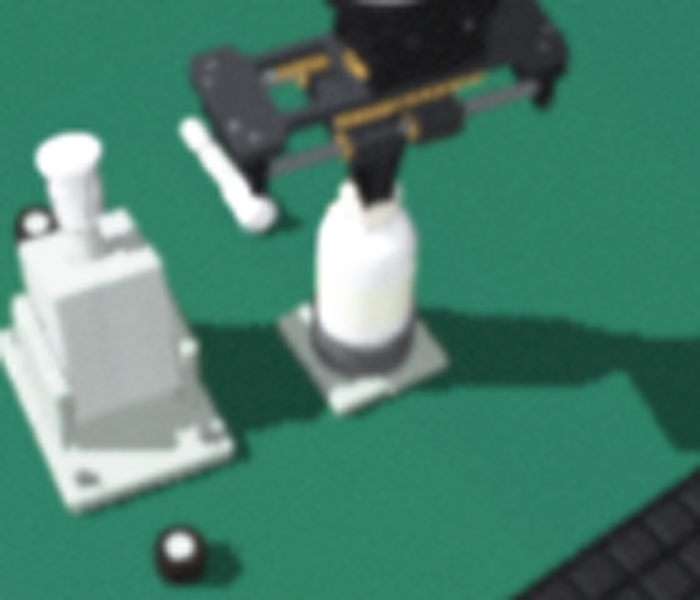

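>>> {"fn": "carry_out", "kwargs": {"increments": [[0,0,0.01,0,1],[0,0,0.04,0,1],[0,0,0.08,0,0],[-0.02,-0.027,0.11,0,-1],[-0.045,-0.06,0.12,0,-1],[-0.07,-0.095,0.12,0,-1],[-0.09,-0.12,0.12,0,-1],[-0.098,-0.131,0.12,0,-1],[-0.098,-0.131,0.12,0,-1],[-0.098,-0.131,0.12,0,-1]]}}

```text
time_s: 4.45
tool_pos: [0.4838, -0.1908, 0.4448]
tool_rot: [-180.0, 0.1, -103.9]
force: [0.7, 0.1, -0.3]
grip_width: 0.0567
```

```bash
python3 shot.py w3; python3 - <<'E'
import cv2
from cell import env
import numpy as np
for n in("scene","top"):
    p,d=env.read_camera(n);cv2.imwrite(f"pics/{n}3.png",p[:,:,::-1]);np.save(f"{n}3_d.npy",d)
E
```

```text
{'time_s': 4.45, 'qpos': [41.3263, 2.561, -23.3215, 97.2296, 0.9509, 80.3856, -86.0084], 'tool_pos': [0.4838, -0.1908, 0.4448], 'tool_rot': [-179.9605, 0.0734, -103.8757], 'force': [0.7078, 0.058, -0.3281], 'grip_width': 0.0567}
```

View pics/w3.png

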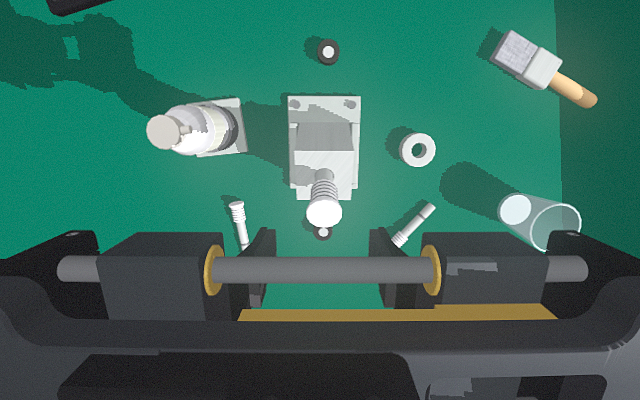

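View pics/scene3.png

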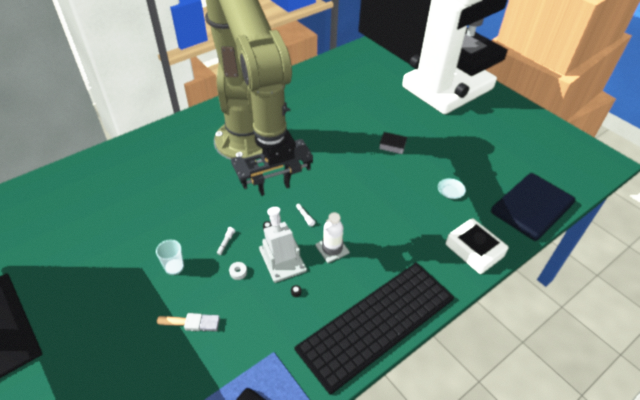

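```bash
python3 - <<'E'
import pickle
from cell import env
from h import *
o,p,d=pickle.load(open("w3.pkl","rb"));c=env.get_calibration("wrist");T=T_wc(c,tool(o));P=cloud(c,d,T);Q=P.reshape(-1,3)
yaw=np.radians(-14.1);x=np.array([np.cos(yaw),np.sin(yaw),0]);y=np.array([-x[1],x[0],0]);a=np.radians(20);z=np.array([0,0,np.cos(a)])-np.sin(a)*x;xb=np.cos(a)*x+np.array([0,0,np.sin(a)])
M=np.array([.4944,-.1949,.105]);L=np.c_[(Q-M)@xb,(Q-M)@y,(Q-M)@z]
near=np.hypot(L[:,0],L[:,1])<.04
for lo,hi in((.062,.072),(.026,.060),(.003,.022),(-.004,.003)):
    m=near&(L[:,2]>lo)&(L[:,2]<hi)
    if lo<0: m=(np.abs(L[:,:2])<.045).all(1)&(L[:,2]>lo)&(L[:,2]<hi)
    R=L[m];print(lo,hi,m.sum(),"mean",R.mean(0).round(4),"min",R.min(0).round(4),"max",R.max(0).round(4))
ci=np.linspace(0,2*np.pi,60)
im=p[:,:,::-1].copy();im=cv2.resize(im[80:260,220:430],None,fx=3.8,fy=3.3,interpolation=cv2.INTER_CUBIC)
def draw(C,r,col):
    pts=M+C*z+r*(np.cos(ci)[:,None]*xb+np.sin(ci)[:,None]*y)
    q=proj(c,pts,T)
    q=(q-[220,80]+.5)*[3.8,3.3];cv2.polylines(im,[q.round().astype(np.int32)],True,col,1)
draw(.067,.017,(0,0,255));draw(.025,.014,(0,255,0));draw(0,.010,(255,0,0))
sq=np.array([M+32e-3*(i*xb+j*y) for i,j in((1,1),(1,-1),(-1,-1),(-1,1))]);q=(proj(c,sq,T)-[220,80]+.5)*[3.8,3.3];cv2.polylines(im,[q.round().astype(np.int32)],True,(255,0,255),1)
cv2.imwrite("pics/w3c.png",im)
E
```

```text
0.062 0.072 845 mean [ 0.0012 -0.0004  0.0662] min [-0.0179 -0.0165  0.0621] max [0.0165 0.0157 0.068 ]
0.026 0.06 452 mean [ 0.0105 -0.0004  0.0422] min [ 0.0004 -0.0145  0.0261] max [0.0139 0.0134 0.0584]
0.003 0.022 122 mean [ 0.0075 -0.0005  0.0107] min [-0.0008 -0.0105  0.003 ] max [0.0103 0.0095 0.0188]
-0.004 0.003 2240 mean [ 0.0078 -0.0005 -0.0006] min [-0.0319 -0.0325 -0.0039] max [0.0332 0.0315 0.0027]
```

View pics/w3c.png

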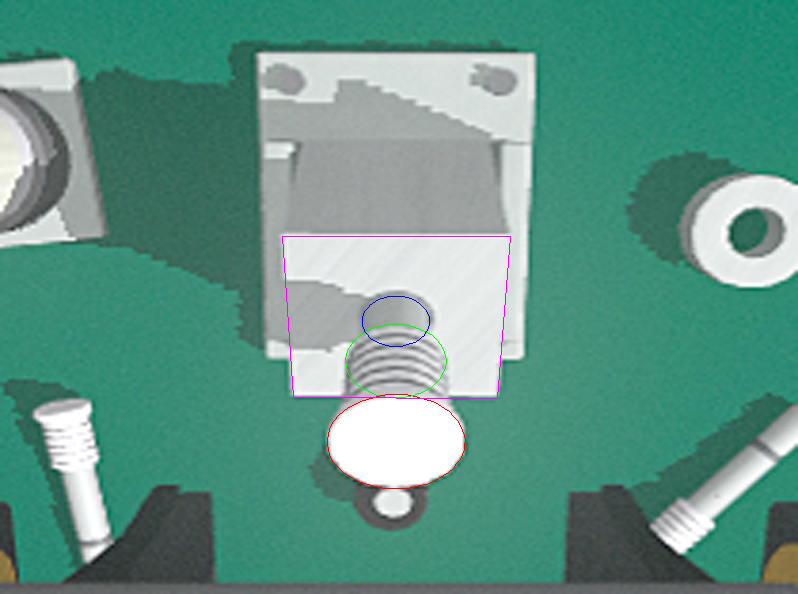

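>>> {"fn": "carry_out", "kwargs": {"increments": [[0,0,-0.01,0,-1],[0,0,-0.03,0,-1],[0,0,-0.06,0,-1],[0,0,-0.09,0,-1],[0,0,-0.12,0,-1],[0,0,-0.135,0,-1],[0,0,-0.143,0,-1],[0,0,-0.143,0,-1],[0,0,-0.143,0,-1]]}}

```text
time_s: 5.5
tool_pos: [0.4835, -0.1924, 0.3029]
tool_rot: [-179.9, -0.0, -104.0]
force: [0.3, 0.1, -0.0]
grip_width: 0.0872
```

```bash
python3 shot.py w4;python3 - <<'E'
import cv2
from cell import env
p,d=env.read_camera("scene");cv2.imwrite("pics/s4.png",cv2.resize(p[140:290,210:370,::-1],None,fx=4,fy=4,interpolation=cv2.INTER_CUBIC))
E
```

```text
{'time_s': 5.5, 'qpos': [40.6362, 8.3542, -23.4829, 108.0529, 3.6995, 64.2144, -88.1991], 'tool_pos': [0.4835, -0.1924, 0.3029], 'tool_rot': [-179.8924, -0.0181, -103.9701], 'force': [0.324, 0.0873, -0.0192], 'grip_width': 0.0872}
```

View pics/w4.png

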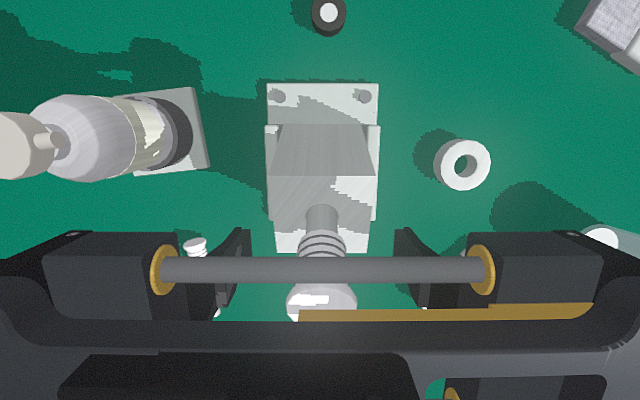

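View pics/s4.png

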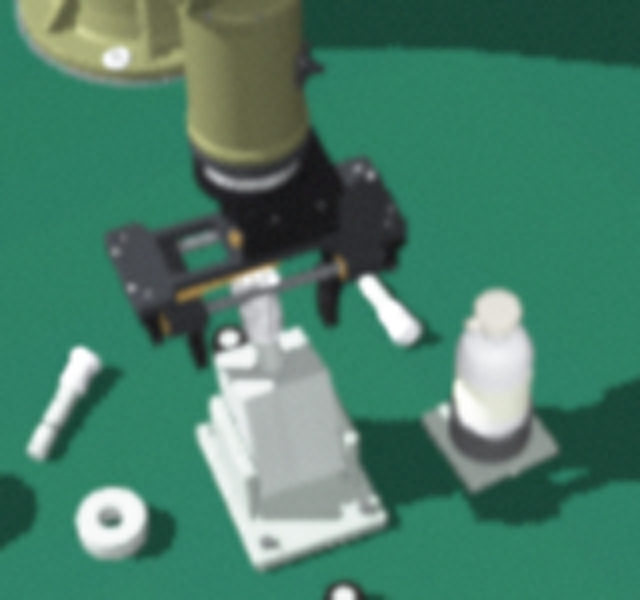

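>>> {"fn": "carry_out", "kwargs": {"increments": [[0,0,0,0,0.3],[0,0,0,0,0.3],[0,0,0,0,0.5],[0,0,0,0,0.5],[0,0,0,0,1],[0,0,0,0,1],[0,0,0,0,1],[0,0,0,0,1]], "grip_force": 20}}

```text
time_s: 6.4
tool_pos: [0.4829, -0.1923, 0.3018]
tool_rot: [-180.0, 0.0, -104.0]
force: [0.8, 0.5, 1.0]
grip_width: 0.0317
```

>>> {"fn": "carry_out", "kwargs": {"increments": [[0,0,0,0,1],[0,0,0,0,1],[0,0,0,0,1]]}}

```text
time_s: 6.7
tool_pos: [0.4829, -0.1923, 0.3018]
tool_rot: [-180.0, 0.0, -104.0]
force: [1.4, 0.4, -0.7]
grip_width: 0.0316
```

```bash
python3 shot.py w5;python3 - <<'E'
import cv2
p=cv2.imread("pics/w5.png");cv2.imwrite("pics/w5c.png",cv2.resize(p[160:340,210:430],None,fx=3.6,fy=3.3,interpolation=cv2.INTER_CUBIC))
E
```

```text
{'time_s': 6.7, 'qpos': [40.6424, 8.3896, -23.4756, 108.1462, 3.6995, 64.1827, -88.2007], 'tool_pos': [0.4829, -0.1923, 0.3018], 'tool_rot': [-179.9858, 0.0014, -103.9798], 'force': [1.4314, 0.378, -0.6568], 'grip_width': 0.0316}
```

View pics/w5c.png

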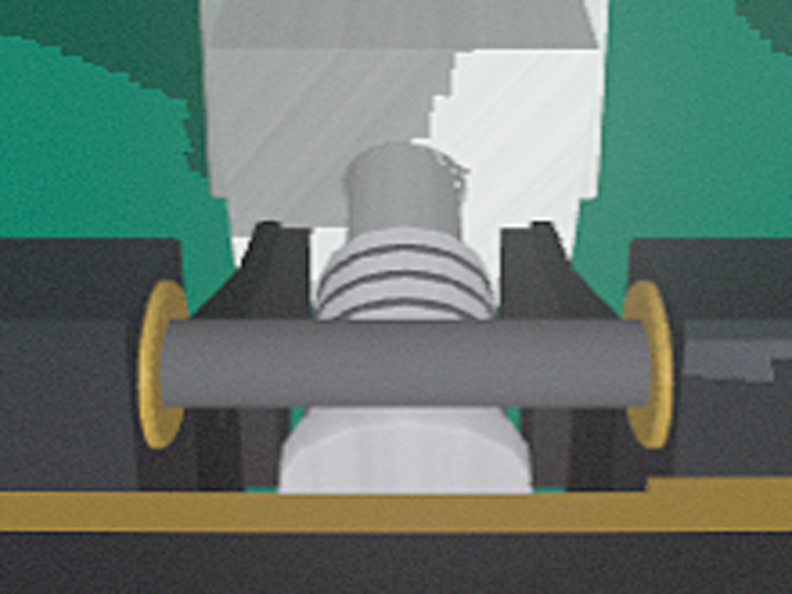

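```bash
python3 - <<'E'
import pickle
from cell import env
from h import *
c=env.get_calibration("wrist")
for f in("w4","w5"):
    o,p,d=pickle.load(open(f+".pkl","rb"))
    T=c["T_tool_cam"];P=cloud(c,d,T)  # tool coords
    print(f)
    for v in (215,222,230,238,246,252,256,285,290,296,302,306):
        r=P[v];s=[]
        for u in range(225,425,1):
            if not np.isnan(r[u,0]) and abs(r[u,0])<.06: s.append((u,*(r[u]*1000).round(0).astype(int)))
        # segment breaks
        out=[];
        for i,t in enumerate(s):
            if i==0 or i==len(s)-1 or abs(t[3]-s[i-1][3])>6 : 
                if i: out.append(s[i-1])
                out.append(t)
        print(v,[tuple(int(q) for q in t) for t in out])
E
```

```text
w4
215 [(265, -59, 22, 303), (268, -56, 22, 304), (269, -42, 0, 238), (272, -40, 0, 238), (273, -32, -13, 198), (307, -10, -12, 202), (308, -9, -14, 195), (336, 9, -14, 198), (337, 10, -11, 205), (337, 10, -11, 205), (338, 11, -13, 198), (371, 32, -14, 197), (372, 40, 0, 238), (375, 42, 0, 237), (376, 56, 22, 303), (378, 58, 22, 303), (379, 59, 22, 302)]
222 [(265, -59, 29, 302), (273, -51, 29, 302), (274, -31, -8, 199), (306, -10, -8, 200), (307, -9, -11, 192), (370, 32, -8, 200), (371, 51, 30, 303), (378, 59, 30, 304), (379, 59, 29, 303)]
230 [(233, -52, -11, 178), (250, -43, -10, 181), (265, -60, 38, 302), (274, -51, 39, 304), (275, -31, -2, 201), (305, -11, -1, 203), (306, -10, -7, 187), (337, 9, -8, 185), (338, 11, -1, 202), (369, 32, -2, 202), (370, 51, 39, 303), (378, 59, 38, 303), (394, 43, -9, 182), (410, 51, -11, 177), (411, 52, -11, 177)]
238 [(226, -52, -11, 166), (250, -43, -5, 179), (266, -59, 47, 302), (275, -49, 47, 302), (276, -32, 5, 204), (301, -14, 6, 205), (302, -11, -9, 171), (342, 11, -9, 171), (343, 15, 5, 204), (368, 32, 5, 204), (369, 50, 48, 304), (378, 59,
[... 4843 characters left out ...]
, 144), (291, -34, 104, 303), (294, -31, 104, 302), (296, -12, 3, 142), (296, -12, 3, 142), (297, -11, -1, 135), (350, 14, 5, 145), (351, 32, 103, 302), (354, 36, 103, 301), (355, 16, 2, 141), (423, 27, -30, 88), (424, 28, -30, 89)]
290 [(225, -26, -29, 89), (290, -15, 7, 143), (291, -34, 109, 301), (291, -34, 109, 301), (292, -13, 1, 135), (352, 14, 2, 135), (353, 35, 110, 303), (353, 35, 110, 303), (354, 16, 6, 143), (423, 28, -28, 89), (424, 28, -29, 88)]
296 [(225, -27, -26, 89), (423, 28, -26, 89), (424, 28, -27, 89)]
302 [(225, -26, -25, 89), (423, 28, -25, 89), (424, 29, -24, 89)]
306 [(225, -27, -23, 89), (388, 21, -17, 97), (389, 19, -23, 89), (423, 28, -24, 88), (424, 28, -24, 88)]
```

>>> {"fn": "carry_out", "kwargs": {"increments": [[-0.0003,0.0001,0.0009,0,1],[-0.001,0.0002,0.0028,0,1],[-0.0017,0.0004,0.0047,0,1],[-0.002,0.0005,0.0056,0,1],[-0.002,0.0005,0.0056,0,1]], "grip_force": 25}}

```text
time_s: 7.25
tool_pos: [0.4807, -0.1919, 0.3075]
tool_rot: [180.0, -0.0, -104.0]
force: [0.9, -0.1, -3.6]
grip_width: 0.0315
```

```bash
cat > meas.py <<'E'
import pickle,sys
from cell import env
from h import *
o,p,d=pickle.load(open(sys.argv[1]+".pkl","rb"));c=env.get_calibration("wrist");T=T_wc(c,tool(o));Q=cloud(c,d,T).reshape(-1,3)
yaw=np.radians(-14.1);x=np.array([np.cos(yaw),np.sin(yaw),0]);y=np.array([-x[1],x[0],0]);a=np.radians(20);z=np.array([0,0,np.cos(a)])-np.sin(a)*x;xb=np.cos(a)*x+np.array([0,0,np.sin(a)])
M=np.array([.4943,-.1953,.105]);L=np.c_[(Q-M)@xb,(Q-M)@y,(Q-M)@z]
print("tool grasp in bore frame",((T[:3,3]+.164*T[:3,2]-M)@np.c_[xb,y,z]).round(4))
# extent along z of stem/knob surface: profile radius vs z
m=(np.abs(L[:,1])<.006)&(L[:,0]>0)&(L[:,0]<.02)&(L[:,2]>.002)&(L[:,2]<.12);R=L[m]
for zz in np.arange(.002,.12,.004):
    s=R[(R[:,2]>=zz)&(R[:,2]<zz+.004)]
    if len(s): print(f"{zz*1000:.0f}:{len(s)}:{np.median(s[:,0])*1000:.1f}",end="  ")
print()
E
python3 shot.py w6; python3 meas.py w5;python3 meas.py w6;python3 - <<'E'
import cv2
p=cv2.imread("pics/w6.png");cv2.imwrite("pics/w6c.png",cv2.resize(p[160:340,210:430],None,fx=3.6,fy=3.3,interpolation=cv2.INTER_CUBIC))
E
```

```text
{'time_s': 7.25, 'qpos': [40.7727, 7.7888, -23.4776, 108.0864, 3.4249, 64.8189, -87.9601], 'tool_pos': [0.4807, -0.1919, 0.3075], 'tool_rot': [179.983, -0.0032, -103.989], 'force': [0.9395, -0.0781, -3.56], 'grip_width': 0.0315}
tool grasp in bore frame [ 0.0229 -0.0001  0.0113]
2:78:8.9  6:80:8.8  10:84:8.8  14:96:8.6  18:53:8.8  22:22:12.4  26:101:12.7  30:125:12.7  34:126:12.9  38:122:12.6  42:127:12.7  62:144:14.9  66:527:8.8  
tool grasp in bore frame [ 0.0226 -0.0002  0.0174]
2:68:8.9  6:80:8.9  10:75:8.9  14:89:8.6  18:78:8.6  22:93:8.5  26:14:9.1  30:76:12.4  34:117:12.5  38:107:12.4  42:140:12.4  46:135:12.5  50:57:12.5  66:14:14.0  70:654:9.9
```

View pics/w6c.png

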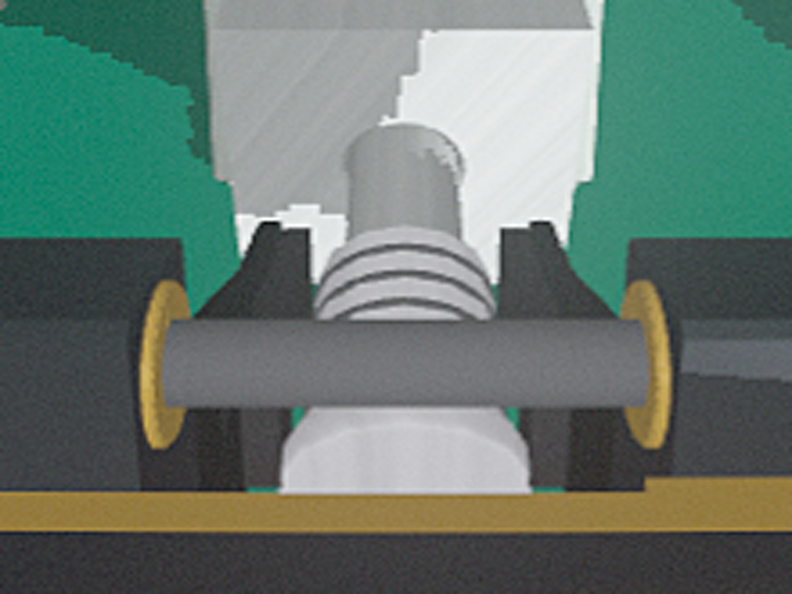

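>>> {"fn": "carry_out", "kwargs": {"increments": [[-0.0007,0.0002,0.0019,0,1],[-0.0017,0.0004,0.0047,0,1],[-0.0027,0.0007,0.0075,0,1],[-0.0036,0.0009,0.0103,0,1],[-0.0046,0.0012,0.0132,0,1],[-0.0056,0.0014,0.016,0,1],[-0.0056,0.0014,0.016,0,1],[-0.0056,0.0014,0.016,0,1]]}}

```text
time_s: 8.1
tool_pos: [0.4753, -0.1905, 0.3236]
tool_rot: [-180.0, -0.0, -104.0]
force: [0.9, -0.8, -2.7]
grip_width: 0.0317
```

```bash
python3 shot.py w7; python3 meas.py w7
```

```text
{'time_s': 8.1, 'qpos': [41.1017, 6.1659, -23.4654, 107.7932, 2.6845, 66.5487, -87.2978], 'tool_pos': [0.4753, -0.1905, 0.3236], 'tool_rot': [-179.9792, -0.0128, -103.9871], 'force': [0.8884, -0.8277, -2.6769], 'grip_width': 0.0317}
tool grasp in bore frame [ 0.023  -0.0002  0.0345]
2:52:9.1  6:63:8.9  10:65:8.9  14:61:8.9  18:71:8.7  22:75:8.8  26:73:8.8  30:81:8.7  34:91:8.8  38:87:8.6  42:39:8.8  46:51:12.5  50:101:12.7  54:124:12.6  58:127:12.7  62:131:12.6  66:91:12.7  86:557:10.3  90:118:10.2
```

Following well (knob bottom now ~47 mm above the mouth, i.e. ~22–23 mm out). Finish the remaining 17 mm.

>>> {"fn": "carry_out", "kwargs": {"increments": [[-0.0007,0.0002,0.0019,0,1],[-0.0017,0.0004,0.0047,0,1],[-0.0027,0.0007,0.0075,0,1],[-0.0036,0.0009,0.0103,0,1],[-0.0046,0.0012,0.0132,0,1],[-0.0056,0.0014,0.016,0,1],[-0.0056,0.0014,0.016,0,1],[-0.0056,0.0014,0.016,0,1],[-0.0056,0.0014,0.016,0,1],[-0.0056,0.0014,0.016,0,1]]}}

```text
time_s: 9.15
tool_pos: [0.4696, -0.1891, 0.3393]
tool_rot: [180.0, -0.0, -104.0]
force: [1.2, 0.5, -2.9]
grip_width: 0.0312
```

```bash
python3 shot.py w8; python3 meas.py w8; python3 - <<'E'
import cv2
from cell import env
p=cv2.imread("pics/w8.png");cv2.imwrite("pics/w8c.png",cv2.resize(p[140:340,210:430],None,fx=3.6,fy=3,interpolation=cv2.INTER_CUBIC))
p,d=env.read_camera("scene");cv2.imwrite("pics/s8.png",cv2.resize(p[140:310,150:370,::-1],None,fx=3.5,fy=3.5,interpolation=cv2.INTER_CUBIC))
E
```

```text
{'time_s': 9.15, 'qpos': [41.4035, 4.6215, -23.405, 107.4634, 1.9786, 68.3199, -86.647], 'tool_pos': [0.4696, -0.1891, 0.3393], 'tool_rot': [179.9854, -0.0034, -103.9818], 'force': [1.1651, 0.4667, -2.9379], 'grip_width': 0.0312}
tool grasp in bore frame [ 0.0227 -0.0002  0.0512]
2:41:9.3  6:55:8.9  10:56:8.8  14:48:8.8  18:53:8.7  22:62:8.7  26:66:8.5  30:63:8.6  34:64:8.5  38:75:8.5  42:71:8.6  46:89:8.5  50:90:8.3  54:81:8.5  58:53:8.7  62:29:12.2  66:97:12.5  70:124:12.5  74:126:12.6  78:123:12.3  82:126:12.5  102:202:14.3  106:472:8.7
```

View pics/w8c.png

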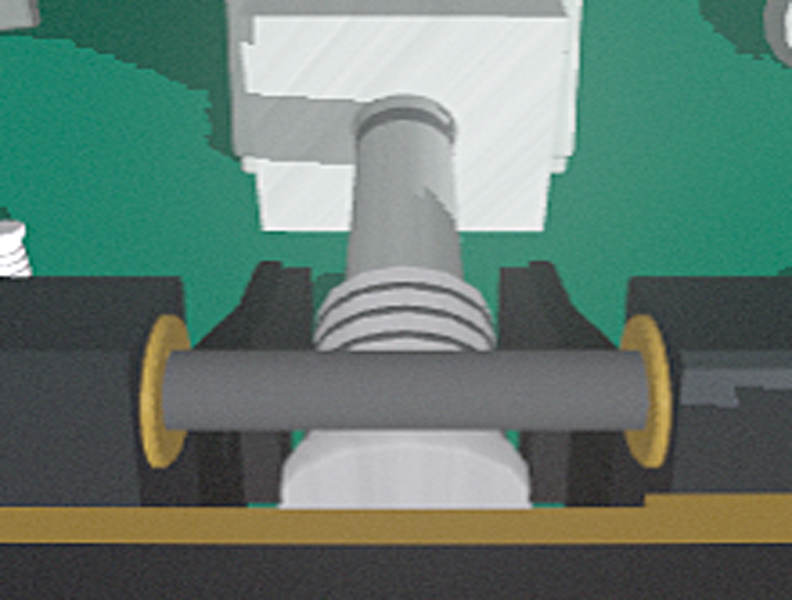

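View pics/s8.png

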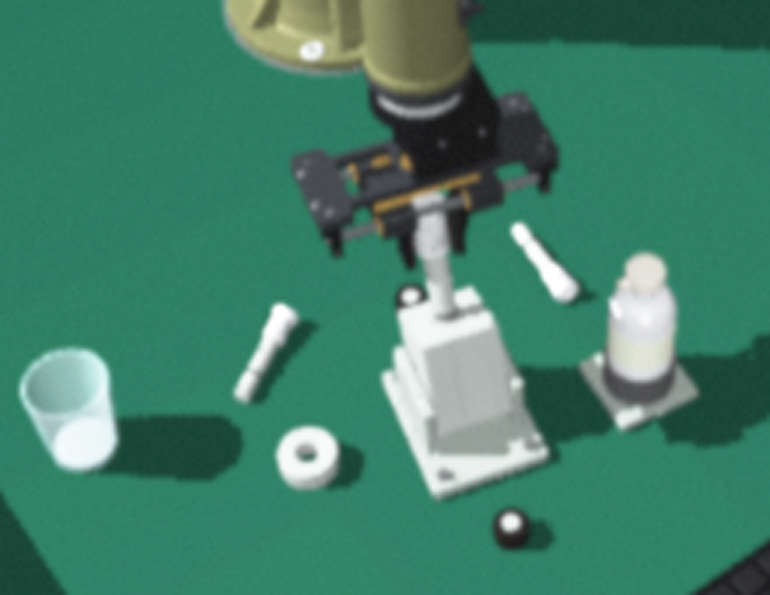

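```bash
python3 - <<'E'
from cell import env
o=env.get_obs();print(o["time_s"],o["force"],o["joint_velocities"],o["grip_width"])
print(env.sign_off())
E
```

```text
9.25 [ 0.24619809  0.65526362 -3.60290299] [ 0.05686381  0.02214361  0.01223401 -0.00296595 -0.14750328 -0.03050975
  0.13411309] 0.03155476707937859
the job is handed in; nothing more can be done
None
```

I pressed the spray cap to its stop and let it spring back. I then gripped the plunger and drew it along the 20° bore axis to about 40 mm out. I handed the job in while holding it there, at 9.25 s.

**Last checks**
- **Cap pressed:** it reached its stop. The last 1 mm of commanded travel only raised the force, to 18 N. In the last image the cap looks up again, though I did not measure its height.
- **Draw:** the knob's bottom stands about 64–65 mm above the mouth, so the plunger is 39–40 mm out. The dark ring shows just clear of the mouth.
- **Forces:** about −3 N vertical and 1 N or less sideways at the wrist, with the arm still. I could not measure the force between plunger and mould directly.
- **Bystanders:** those in view in the last image looked where they were. I made no separate check of the dish, slide box and brush.

**One check disagreed:** the jaws stopped at 31–32 mm, not the knob's 28 mm. The pictures show the fingers bearing on the 34 mm rim above the knob, with a small gap at the knob itself. I kept this grip because the plunger followed the tool from the first 6 mm test draw to the end. The grip force setting was 25 N.

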